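# Change the plug dispenser over to yellow

### The arm

A 7-joint arm with a two-finger parallel gripper is mounted at the origin on a cart in front of the work surface, level with it; the furniture and walls round the work are solid. World frame = base frame: x ahead of the robot, y to its left, z up, the work surface at z = 0. Lengths are in m, angles in degrees, forces in N, time in s.
With the tool pointing down it reaches from about 0.425 to 0.875 m from the base axis. Payload 4.7 kg.
Tool frame: the origin (TCP) lies between the finger pads; the fingertips stand 19 mm ahead of it and the grasp point (between the pads) is the TCP; x points along the fingers, z is the direction in which the jaws open and shut, and the axes are right-handed (so a half turn about x gives the same grasp; the last joint's range is limited). The gripper opens to 87 mm and grips with 3 to 60 N. Pads are 19 mm wide; open, the fingers measure 117 mm over their backs; the gripper's body (75 mm by 190 mm) begins 51 mm behind the grasp point.
Start: joints at [-74.593, 18.392, -4.016, 83.108, 1.295, 78.541, -3.26], TCP at [0.164, 0.629, 0.242] pointing down, gripper open.
Joint ranges: [-163.93, 163.93], [-17.29, 119.83], [-79.2, 71.16], [3.27, 140.29], [-89.18, 269.18], [5.43, 117.66], [-154.24, 154.24]. Speed limits (degrees/s): [147.25, 147.25, 180, 180, 180, 180, 180].

### API

Orientations are given as [roll, pitch, yaw] about the fixed x, y, z axes, in that order (R = Rz(yaw) Ry(pitch) Rx(roll)).
In Python, from cell import monitor, read_camera, camera_model, env, regions_of gives the robot as it stands. The module is installed in compiled form; this text tells all that it offers.
- The arm moves only by the tool step_arm, never from a script. Its argument "deltas" is a list of rows, each a list of 5 numbers: the gripper's target within -1 to 1 (fully open at 1, half-way at 0, shut at -1), then the shift along the tool's x, y, z in m, then the turn about the tool's x in degrees. A call has 1 to 12 rows; each row is the pose to reach, as a shift and turn from the pose commanded when the call began, along the tool's axes at that moment; what a row does not reach only later rows make up. A row lasts 1/8 s, in which the tool goes at most 62.5 mm and 10.7 degrees, less where a joint would pass 70% of its speed; a pose out of reach is approached as far as the arm can. A call with a gripper value outside its range is refused whole. The fingers move at their own pace and stop on an object; "newtons" is the grip in N (left out, the last holds). Time passes only in rows, so rows that repeat a pose let the fingers close. It gives the time, the measured TCP pose, the force and the opening at its end, in the units of the state.
- monitor.get_obs(): the state, without advancing time (a new reading comes with each control period).
- read_camera(name): name is "side" or "top"; returns (picture, depth): 480x640x3 uint8, red, green, blue; 480x640 float32, m along the optical axis (not along the pixel's ray), 0 where there is no reading.
- camera_model(name): a dict with "fx", "fy", "cx", "cy" (pixels), "k1" (the pictures are not rectified: a ray, as slopes to the right and down, at radius r is drawn at 1 + k1 r^2 times it, then the intrinsics apply), "xyz" and "attitude" of the camera in the world. Camera axes: x right, y down, z forward; pixel columns grow to the right and rows downward; lengths in m; the calibration is good to about 2 mm. A picture is of the moment at which its call begins. camera_model takes no time and is no camera call.
- env.sign_off(): hands the job in, once; it reports no verdict.
Trained networks look in the newest picture that a camera, given by its name, has taken for a name from the list of things; names that differ only in an ending like _2 or _b are one class to them, and where a whole thing is asked for, a point or a joint stands for the part that bears it (a point fixed in the world has none). Each returns a list of dicts, best first, with "p" (0 to 1); they miss things now and then, are a little off and sometimes report something else, mostly with a low value. They report only what shows in the picture. A call takes as long as a camera call.
- regions_of(camera, thing): "pixels" (480x640 bool, what is visible of it) and "pixel" ([column, row] in pixels, amid what is visible of it).
The state is a dict: "time_s": time; "qpos": joint angles; "joint_velocities": joint speeds; "effort": joint torques, N m; "tool_pos": TCP position; "tool_rot": TCP orientation; "force": force on the tool from outside, world axes, zero at the start; "wrist_torque": the same for the moment, N m; "grip_width": finger opening in m.
Only numpy, scipy, OpenCV 4.12 (cv2) and the standard library are available. Lean on these libraries where they do the work, as an engineer would, in place of code of your own. Each camera call takes 0.05 s, during which the arm holds its last target. There are 200 camera calls.

### The job

Change the plug dispenser over to the yellow plugs: first shut its red-knobbed feed lever fully (towards you, against its stop), then turn the round lid by its black grip until the opening lies over the yellow compartment, and only then open the feed lever until it lines up with the green pointer. Leave the pointer, the plug tray and the other things on the table as they are.

Things in the scene. Friction and masses are not known exactly. Their poses are not given: they have to be found in the camera images.
- lever_hinge (a point): On the feed lever's hinge axis, in its plane of swing, 60 mm above the table. Axes of the dispenser (fixed to the table): x away from the robot's side, y left (the hinge axis), z up. The dispenser: aluminium base 130 x 300 x 14 mm, blue drum at the left end, lever at the right. The middle of the lid's underside is 150 mm from here along +y, 20 mm along -x and 32 mm higher.
- feed_lever (a joint): Feed lever angle, rad. 0 = shut, on its stop, leaning 35 degrees from upright towards the robot (-x of the dispenser); grows as the lever swings away from the robot; 0.611 upright, 1.134 fully open (leaning 30 degrees away). Stiff hinge, about 2 N at the knob: it stays where it is left.
- lever_knob (a point): Centre of the lever's red ball knob, 26 mm in diameter, 100 mm from the hinge axis at the end of a 10 mm steel rod. The rod comes to the ball from the hinge, so fingers that close along the dispenser's y pass on either side of it at every lever angle. Behind the dispenser stands a fixed hand press, 390 mm high: keep x under 0.50 while travelling.
- lever_index (a point): Point on the lever's middle line 50 mm from the hinge axis; the lever has a small red index there.
- feed_pointer (a joint): Angle of the green pointer, rad, on the lever's own scale (equal values = lined up). A small green tab clamped on the rim of the white graduated disc, 84 mm across, at the right of the lever; it reaches 50 mm from the hinge axis. It is the required setting and must stay where it is.
- feed_mark (a point): The point 50 mm from the hinge axis, in the lever's plane of swing, in the direction the green pointer shows: lever_index comes to this point when the lever is lined up.
- dial (a joint): Angle of the round lid, rad, growing anticlockwise as seen from above; light friction (0.08 N m), stays where it is left, turns from -3.1 to 3.1. The lid is a dark disc 140 mm across with a 36 degree sector opening outlined in white; a white line on its bar grip points to the opening.
- dial_grip (a point): Middle of the lid's black bar grip (56 mm long, 12 wide, top 46 mm above the lid's underside), on the lid's axis 33 mm above its underside, 29 above its upper face. Axes turn with the lid: z along the lid's axis, which leans 28 degrees from vertical to the left (dispenser +y), so a gripper must tilt as much to hold it squarely; x along the bar, to the opening; y across it.
- dial_window (a point): Middle of the lid's opening, on the lid's upper face, 50 mm from the lid's axis.
- yellow_pocket (a point): Middle of the yellow compartment at the height of the lid's upper face, 50 mm from the lid's axis: the opening is over it when dial_window is here. The tray under the lid has six 60 degree compartments of small plugs; their colours (yellow, blue, red, white, orange, black) show as tabs round the lid's edge.
- plug_tray (a joint): Angle of the compartment tray in rad, growing as the lid's angle does; the opening is centred on the yellow compartment when joint dial equals this value. The tray is clamped and must stay as it is.
- nest_mid (a point): Centre of the blue seat nest, a 52 x 106 x 29 mm block, a bystander to the left of the dispenser.
- pen_mid (a point): Centre of the blue and white marker pen, 138 mm long, lying on the table, a bystander.
- cup_mid (a point): Centre of the clear 61 mm cup of black plugs, 48 mm high, a bystander behind the dispenser.

How it is judged (in metres and radians):
On the way, in this order (a step that is already met when the one before it is completed fails the run):
1. the feed lever is shut, on its stop (within 0.06 rad) (value of joint feed_lever below 0.06 rad), for 0.2 s.
2. with the feed lever still shut, the lid's opening is over the yellow compartment (distance between dial_window and yellow_pocket below 0.007 m and value of joint feed_lever below 0.08 rad), for 0.2 s.
At the end, for the whole second after the job is handed in: The middle of the lid's opening is within 7 mm of the middle of the yellow compartment (8 degrees of lid turn), and the feed lever is at rest, lined up with the green pointer within 3 mm at its index (3.4 degrees) (distance between dial_window and yellow_pocket below 0.007 m and distance between lever_index and feed_mark below 0.003 m and velocity of joint feed_lever between -0.05 and 0.05 rad/s); the robot touches nothing.
It fails at once if the green pointer is moved by more than 5 mm (distance of feed_mark from where it was at the start of the episode above 0.005 m).
It fails at once if the plug tray is turned by more than 5 mm (distance of yellow_pocket from where it was at the start of the episode above 0.005 m).
It fails at once if the nest, the pen or the cup is pushed more than 20 mm (distance of any of nest_mid, pen_mid, cup_mid from where it was at the start of the episode above 0.02 m).
It also fails if it takes over 70 s, if anything falls off the work surface, if the arm or the gripper's body presses on something with over 40 N, if the wrist force passes 120 N, or if a joint passes its speed limit or range.

## Working session

There is one attempt and no reset: what is moved stays moved. The work goes in short steps, Python scripts to look and compute and a tool call to move; the robot and the scene stay as the last step left them, time stands still between calls to the robot, and variables do not carry over. Pictures are saved under pics/ and viewed, about 8 in all and at most 12, crops included, and the job is handed in when it is done.

Besides the shell and the picture viewer there is one more tool, called as name(argument=value, ...), one argument or row to a line, values as JSON. step_arm: Moves the arm, as the interface text tells. Its arguments: {"type":"object","properties":{"deltas":{"type":"array"},"newtons":{"type":"number"}},"required":["deltas"]}

```bash
mkdir -p pics; cat > h.py <<'E'
import numpy as np, cv2
from scipy.spatial.transform import Rotation as R
from cell import monitor, read_camera, camera_model, env, regions_of
def save(n,p,box=None,s=1):
    if box: p=p[box[1]:box[3],box[0]:box[2]]
    cv2.imwrite('pics/'+n,cv2.resize(p[:,:,::-1],None,fx=s,fy=s,interpolation=cv2.INTER_CUBIC))
E
python3 - <<'E'
from h import *
for n in('side','top'):
    m=camera_model(n);print(m)
    p,d=read_camera(n);save(n+'0.png',p);np.save(n+'0d.npy',d);np.save(n+'0p.npy',p)
    for t in('lever_knob','lever_index','feed_pointer','dial','dial_grip','dial_window','plug_tray','yellow_pocket','nest_mid','pen_mid','cup_mid'):
        try: print(t,[(round(r['p'],2),np.round(r['pixel']).tolist(),int(r['pixels'].sum())) for r in regions_of(n,t)][:3])
        except Exception as e: print(t,repr(e)[:80])
o=monitor.get_obs();print(o)
E
```

```text
{'fx': 479.8445790732798, 'fy': 479.8445790732798, 'cx': 316.8079036444129, 'cy': 240.6188013566569, 'k1': -0.026227499613523365, 'xyz': array([0.52090826, 0.64129261, 0.64346473]), 'attitude': array([-1.26888534e+02,  1.21012332e-02,  1.79974235e+02])}
lever_knob [(0.66, [338.0, 182.0], 200)]
lever_index []
feed_pointer []
dial [(0.57, [350.0, 243.0], 3774)]
dial_grip [(0.73, [351.0, 245.0], 3744)]
dial_window [(0.7, [310.0, 365.0], 1776), (0.64, [352.0, 243.0], 3707), (0.22, [393.0, 358.0], 504)]
plug_tray [(0.93, [349.0, 259.0], 1147)]
yellow_pocket [(0.69, [345.0, 259.0], 1467), (0.48, [310.0, 366.0], 1632)]
nest_mid []
pen_mid [(0.68, [349.0, 243.0], 3872), (0.65, [392.0, 357.0], 475)]
cup_mid [(0.69, [277.0, 248.0], 553)]
{'fx': 439.89442465817626, 'fy': 439.89442465817626, 'cx': 322.16565532380014, 'cy': 242.90716540325732, 'k1': -0.1116214495277624, 'xyz': array([ 0.46619697, -0.06041947,  0.95228204]), 'attitude': array([-175.74526509,    0.34057715,  -90.64342684])}
lever_knob [(0.73, [411.0, 269.0], 235), (0.19, [334.0, 279.0], 3511)]
lever_index [(0.8, [411.0, 272.0], 236
[... 323 characters left out ...]
0, 202.0], 595)]
{'time_s': 1.2, 'qpos': array([-74.59109409,  18.39259645,  -4.01473521,  83.10637793,
         1.29629838,  78.54234704,  -3.26044739]), 'joint_velocities': array([ 0.05553373,  0.03554251, -0.06314672,  0.0273481 ,  0.06850434,
       -0.05466079,  0.06030683]), 'effort': array([-1.35603554e-03, -4.91109037e+01, -4.03719200e-01, -3.12767601e+01,
       -6.35152124e-02,  3.36308742e-02,  2.12760932e-05]), 'tool_pos': array([0.1639111 , 0.62901467, 0.24158901]), 'tool_rot': array([-48.87999746,  89.99410294,  26.51838223]), 'force': array([ 0.13314865, -0.04466635, -0.42925209]), 'wrist_torque': array([ 0.04981343, -0.04248289, -0.02829985]), 'grip_width': 0.086821448482097}
```

```bash
python3 - <<'E'
from h import *
a=np.load('side0p.npy');b=np.load('top0p.npy')
save('s1.png',a,(240,140,440,290),4);save('t1.png',b,(210,180,440,340),3.4)
E
```

```text
(no output)
```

View pics/s1.png

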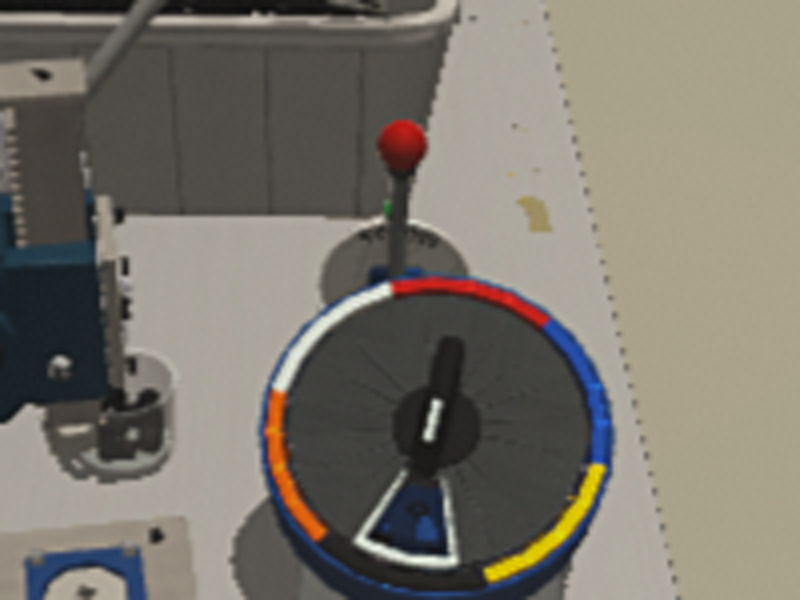

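View pics/t1.png

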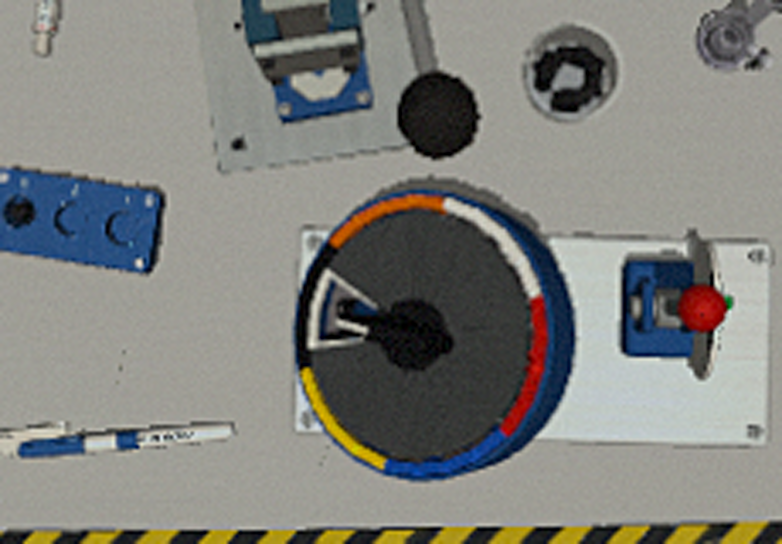

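The side view shows the knob near (340,176), the green tab near (337,192) and the window beside the black tab, with yellow clockwise of it in the tool view. The top view shows the knob near (417,271), the tab near (424,269) and the window at left over black. Next I fit the dispenser model to these pixels.

```bash
cat > geo.py <<'E'
from h import *
from scipy.optimize import least_squares
C={n:camera_model(n) for n in('side','top')}
def proj(n,P):
    m=C[n];q=(np.asarray(P)-m['xyz'])@R.from_euler('xyz',m['attitude'],degrees=True).as_matrix()
    s=q[...,:2]/q[...,2:];s=s*(1+m['k1']*(s**2).sum(-1,keepdims=True))
    return s*[m['fx'],m['fy']]+[m['cx'],m['cy']]
c28,s28=np.cos(np.radians(28)),np.sin(np.radians(28))
AX=np.array([[1,0,0],[0,c28,-s28],[0,s28,c28]]).T # rows: lid x,y,z axes
AX=np.array([[1,0,0],[0,c28,-s28],[0,s28,c28]])
def W(h,P): # dispenser->world
    P=np.asarray(P,float);c,s=np.cos(h[2]),np.sin(h[2])
    return np.stack([h[0]+c*P[...,0]-s*P[...,1],h[1]+s*P[...,0]+c*P[...,1],.06+P[...,2]],-1)
def lid(h,r,a,z): # lid point
    a=np.asarray(a);return W(h,np.array([-.02,.15,.032])+np.stack([r*np.cos(a),r*np.sin(a),z+0*a],-1)@AX)
def lev(h,r,a,y=0): # a=0 leaning -35deg
    t=a-np.radians(35);return W(h,np.array([r*np.sin(t),y,r*np.cos(t)]))
E
cat > fit.py <<'E'
from geo import *
S=lambda L:(np.array(L)+.5)/4-.5+[240,140]
T=lambda L:(np.array(L)+.5)/3.4-.5+[210,180]
# boundaries order ccw: black/yellow, y/blue, blue/red, red/white, white/orange, orange/black
bs=S([(485,578),(605,465),(548,322),(392,287),(278,390),(322,535)])
bt=T([(304,367),(385,467),(505,432),(540,297),(443,203),(331,247)])
ws=S([(358,540),(456,563)]);wt=T([(329,272),(312,348)])
ks,kt=S([402,145]),T([703,309]);gs,gt=S([388,208]),T([728,302])
cor=T([(772,243),(768,445),(300,228),(295,432)])
def f(p,full=0):
    h=p[:3];y0,rr,zr,dial,rw,lv,pt,yp,bx,by,hw=p[3:14]
    ba=y0-np.pi/6+np.arange(6)*np.pi/3
    wa=dial+np.array([-hw,hw])
    B=W(h,np.array([[bx+.065,by-.15,-.046],[bx-.065,by-.15,-.046],[bx+.065,by+.15,-.046],[bx-.065,by+.15,-.046]]))
    r=[proj('side',lid(h,rr,ba,zr))-bs,proj('top',lid(h,rr,ba,zr))-bt,
       proj('side',lid(h,rw,wa[::-1] if 0 else wa,.004))-ws[ORD],proj('top',lid(h,rw,wa,.004))-wt,
       proj('side',lev(h,.1,lv))-ks,proj('top',lev(h,.1,lv))-kt,
       proj('side',lev(h,.047,pt,yp))-gs,proj('top',lev(h,.047,pt,yp))-gt,proj('top',B)-cor]
    return r if full else np.concatenate([np.ravel(x) for x in r]+[[(rr-.07)*300,(zr-.003)*300,(hw-.3)*20]])
ORD=[0,1]
p0=[.4,-.24,0,2.4,.07,.003,1.6,.064,.6,.7,-.015,0,.1,.3]
s=least_squares(f,p0,loss='soft_l1');p=s.x;print(np.round(p,4),'cost',s.cost)
for r in f(p,1):print(np.round(r,1).tolist())
print('yaw',np.degrees(p[2]),'tray,dial',np.degrees(p[[3,6]]),'lev,pt',np.degrees(p[[8,9]]))
np.save('p.npy',p);h=p[:3]
print('grip',lid(h,0,0,.033),'knob',lev(h,.1,p[8]),'shut',lev(h,.1,0),'target',lev(h,.1,p[9]))
E
python3 fit.py
```

```text
[ 4.7410e-01 -2.2550e-01 -4.1700e-02  2.3965e+00  7.7700e-02  1.6000e-03
  1.3617e+00  6.8800e-02  6.0030e-01  7.0910e-01 -2.5500e-02 -1.8800e-02
  7.4700e-02  3.3870e-01] cost 6.976303741496649
[[0.4, -0.4], [-1.3, -0.3], [-0.2, -0.2], [-0.3, -0.1], [-0.1, -0.1], [-0.2, 0.4]]
[[-0.2, 1.3], [0.0, -0.0], [-0.2, 0.7], [-1.1, 0.3], [0.8, 0.3], [0.4, -0.8]]
[[-0.1, -0.2], [-0.1, -0.4]]
[[-0.6, 0.2], [-0.4, -0.1]]
[-0.1, -0.4]
[-0.3, 0.1]
[0.1, -0.3]
[-0.1, -0.1]
[[0.5, -0.8], [0.7, 0.6], [-0.3, -0.5], [-0.9, 0.6]]
yaw -2.3878591060977077 tray,dial [137.31143905  78.01719913] lev,pt [34.39615029 40.63090182]
grip [ 0.46099006 -0.05934212  0.12113727] knob [ 0.47302464 -0.22548035  0.15999445] shut [ 0.41676978 -0.22313451  0.1419152 ] target [ 0.48388106 -0.22593306  0.15951746]
```

```bash
cat > rel.py <<'E'
from h import *
def Rt():
    o=monitor.get_obs();return np.array(o['tool_pos']),R.from_euler('xyz',o['tool_rot'],degrees=True).as_matrix()
def rel(P): # world -> tool shift (now)
    p,M=Rt();return np.round((np.asarray(P)-p)@M,4)
E
python3 - <<'E'
from rel import *; from geo import *
p,M=Rt();print(p);print(M.round(3))
pp=np.load('p.npy');y=np.array([-np.sin(pp[2]),np.cos(pp[2]),0])
for s in(1,-1):
    v=M.T@(s*y);print('turn',np.degrees(np.arctan2(-v[1],v[2])))
for q in [(.3,.55,.26),(.42,.4,.27),(.47,.2,.28),(.47,0,.28),(.45,-.15,.28),(.44,-.225,.27),(.473,-.2255,.24),(.473,-.2255,.16)]: print(q,rel(q))
d=np.load('top0d.npy');m=C['top']
u,v=np.meshgrid(np.arange(640),np.arange(480))
s=np.stack([(u-m['cx'])/m['fx'],(v-m['cy'])/m['fy']],-1);x=s.copy()
for _ in range(5): x=s/(1+m['k1']*(x**2).sum(-1,keepdims=True))
P=np.concatenate([x,np.ones_like(x[...,:1])],-1)*d[...,None]@R.from_euler('xyz',m['attitude'],degrees=True).as_matrix().T+m['xyz']
# height map max per 5cm cell
for X in np.arange(.7,.3,-.04):
    print(f'{X:.2f}',[int(1000*np.nanmax(np.where((abs(P[...,0]-X)<.02)&(abs(P[...,1]-Y)<.025)&(d>0),P[...,2],-.009))) for Y in np.arange(.3,-.45,-.05)])
E
```

```text
[0.1639111  0.62901467 0.24158901]
[[ 0.    -0.968  0.252]
 [ 0.     0.252  0.968]
 [-1.    -0.     0.   ]]
turn -12.213761332969685
turn 167.78623866703032
(0.3, 0.55, 0.26) [-0.0184 -0.1516 -0.0422]
(0.42, 0.4, 0.27) [-0.0284 -0.3056 -0.1571]
(0.47, 0.2, 0.28) [-0.0384 -0.4044 -0.338 ]
(0.47, 0, 0.28) [-0.0384 -0.4548 -0.5315]
(0.45, -0.15, 0.28) [-0.0384 -0.4732 -0.6817]
(0.44, -0.225, 0.27) [-0.0284 -0.4825 -0.7568]
(0.473, -0.2255, 0.24) [ 0.0016 -0.5145 -0.749 ]
(0.473, -0.2255, 0.16) [ 0.0816 -0.5145 -0.749 ]
0.70 [46, 47, 4, 16, 5, 24, 250, 247, 23, 5, 5, 4, 124, 123, 155]
0.66 [50, 50, 4, 17, 4, 222, 304, 305, 223, 50, 52, 124, 127, 30, 155]
0.62 [50, 50, 4, 4, 4, 24, 310, 308, 295, 51, 51, 38, 41, 4, 154]
0.58 [70, 69, 67, 28, 5, 26, 240, 365, 367, 52, 50, 5, 7, 4, 155]
0.54 [72, 71, 70, 32, 28, 5, 21, 370, 371, 121, 15, 4, 4, 5, 154]
0.50 [70, 71, 69, 28, 29, 5, 70, 98, 125, 132, 172, 172, 18, 5, 154]
0.46 [70, 70, 70, 6, 5, 4, 72, 146, 146, 135, 175, 175, 19, 4, 156]
0.42 [13, 15, 10, 13, 15, 14, 74, 99, 126, 132, 19, 85, 19, 4, 154]
0.38 [18, 17, 12, 17, 16, 15, 12, 99, 120, 111, 19, 18, 18, 6, 6]
0.34 [4, 5, 4, 6, 6, 5, 5, 5, 4, 4, 4, 4, 5, 4, 4]
```

step_arm(
  deltas=[
    [1, -0.006, -0.05, -0.014, -4],
    [1, -0.012, -0.1, -0.028, -8],
    [1, -0.018, -0.152, -0.042, -12.2],
    [1, -0.021, -0.19, -0.071, -12.2],
    [1, -0.023, -0.228, -0.1, -12.2],
    [1, -0.026, -0.267, -0.128, -12.2],
    [1, -0.028, -0.305, -0.157, -12.2],
    [1, -0.03, -0.328, -0.202, -12.2],
    [1, -0.033, -0.352, -0.247, -12.2],
    [1, -0.035, -0.376, -0.292, -12.2],
    [1, -0.038, -0.4, -0.338, -12.2],
    [1, -0.038, -0.4, -0.338, -12.2],
  ],
)

```text
time_s: 2.7
tool_pos: [0.4675, 0.1961, 0.2805]
tool_rot: [-93.5, 89.9, -6.4]
force: [-0.3, 0.5, 1.0]
grip_width: 0.0873
```

```bash
python3 - <<'E'
from rel import *
p,M=Rt();print(p,monitor.get_obs()['qpos'].round(1));print(M.round(3))
for q in [(.465,0.2,.28),(.455,0,.28),(.455,-.15,.27),(.473,-.2255,.24),(.473,-.2255,.162)]: print(q,rel(q))
E
```

```text
[0.46748819 0.19611922 0.28046838] [-40.   -0.5  14.2 100.2   0.2  80.1  61.2]
[[ 0.002 -0.999  0.05 ]
 [-0.     0.05   0.999]
 [-1.    -0.002 -0.   ]]
(0.465, 0.2, 0.28) [0.0005 0.0027 0.0038]
(0.455, 0, 0.28) [ 0.0005  0.0026 -0.1965]
(0.455, -0.15, 0.27) [ 0.0105 -0.0049 -0.3463]
(0.473, -0.2255, 0.24) [ 0.0406 -0.0267 -0.4208]
(0.473, -0.2255, 0.162) [ 0.1186 -0.0265 -0.4208]
```

step_arm(
  deltas=[
    [1, 0, 0.003, -0.05, 0],
    [1, 0, 0.003, -0.1, 0],
    [1, 0, 0.003, -0.15, 0],
    [1, 0, 0.003, -0.2, 0],
    [1, 0.005, 0, -0.25, 0],
    [1, 0.01, -0.003, -0.3, 0],
    [1, 0.015, -0.01, -0.35, 0],
    [1, 0.025, -0.018, -0.39, 0],
    [1, 0.04, -0.026, -0.42, 0.5],
    [1, 0.04, -0.026, -0.42, 0.5],
  ],
)

```text
time_s: 3.95
tool_pos: [0.4736, -0.221, 0.2386]
tool_rot: [117.5, 89.9, -155.6]
force: [-0.8, 0.9, 0.3]
grip_width: 0.0868
```

```bash
python3 - <<'E'
from rel import *
p,M=Rt();print(p,monitor.get_obs()['qpos'].round(1));print(M.round(3))
print(rel((.473,-.2255,.162)))
E
```

```text
[ 0.47362397 -0.22104531  0.23858477] [-19.1   2.6  42.8 102.6  -1.7  75.5 111. ]
[[-0.002 -0.999  0.054]
 [-0.001  0.054  0.999]
 [-1.     0.002 -0.001]]
[ 0.0766  0.0002 -0.0044]
```

step_arm(
  deltas=[
    [1, 0.025, 0, -0.0045, -0.7],
    [1, 0.05, 0, -0.0045, -0.7],
    [1, 0.0765, 0, -0.0045, -0.7],
    [1, 0.0765, 0, -0.0045, -0.7],
    [-0.2, 0.0765, 0, -0.0045, -0.7],
    [-0.6, 0.0765, 0, -0.0045, -0.7],
    [-0.6, 0.0765, 0, -0.0045, -0.7],
    [-0.6, 0.0765, 0, -0.0045, -0.7],
    [-0.6, 0.0765, 0, -0.0045, -0.7],
  ],
  newtons=10,
)

```text
time_s: 5.08
tool_pos: [0.474, -0.2241, 0.1632]
tool_rot: [-60.8, 90.0, 27.0]
force: [-0.5, 0.5, 0.1]
grip_width: 0.045
```

```bash
python3 - <<'E'
from rel import *; from geo import *
o=monitor.get_obs();print(Rt()[0],o['force'].round(1),o['grip_width'])
pp=np.load('p.npy');h=pp[:3]
for a in [30,25,20,15,10,5,0,-2]: print(a,rel(lev(h,.1,np.radians(a))))
E
```

```text
[ 0.47397229 -0.22409718  0.16316737] [-0.5  0.5  0.1] 0.044961755807388724
30 [ 0.0035  0.0086 -0.0014]
25 [ 0.0047  0.0172 -0.0014]
20 [ 0.0066  0.0257 -0.0013]
15 [ 0.0092  0.034  -0.0013]
10 [ 0.0125  0.0421 -0.0013]
5 [ 0.0166  0.0498 -0.0013]
0 [ 0.0212  0.0572 -0.0012]
-2 [ 0.0233  0.06   -0.0012]
```

step_arm(
  deltas=[
    [-0.8, 0.0015, 0, -0.001, 0],
    [-0.8, 0.0015, 0, -0.001, 0],
    [-0.8, 0.0015, 0, -0.001, 0],
    [-0.8, 0.0015, 0, -0.001, 0],
  ],
  newtons=10,
)

```text
time_s: 5.58
tool_pos: [0.4737, -0.2256, 0.1614]
tool_rot: [170.0, 90.0, -102.2]
force: [0.9, -2.4, -1.8]
grip_width: 0.0252
```

step_arm(
  deltas=[
    [-0.8, 0.002, 0.0085, 0, 0],
    [-0.8, 0.0035, 0.017, 0, 0],
    [-0.8, 0.005, 0.0255, 0, 0],
    [-0.8, 0.0077, 0.034, 0, 0],
    [-0.8, 0.011, 0.042, 0, 0],
    [-0.8, 0.015, 0.05, 0, 0],
    [-0.8, 0.02, 0.057, 0, 0],
    [-0.8, 0.0225, 0.061, 0, 0],
    [-0.8, 0.0225, 0.061, 0, 0],
    [-0.8, 0.0225, 0.061, 0, 0],
  ],
)

```text
time_s: 6.82
tool_pos: [0.4155, -0.2231, 0.1408]
tool_rot: [-96.9, 89.6, -9.1]
force: [3.4, -2.1, 9.1]
grip_width: 0.0248
```

```bash
python3 - <<'E'
from rel import *; from geo import *
o=monitor.get_obs();print(Rt()[0],o['force'].round(1),o['grip_width'])
pp=np.load('p.npy');h=pp[:3];print(lev(h,.1,0))
p,d=read_camera('top');save('t2.png',p,(370,230,450,310),7)
p,d=read_camera('side');save('s2.png',p,(290,150,390,220),7)
E
```

```text
[ 0.41551997 -0.2231219   0.14079071] [ 3.4 -2.1  9.1] 0.024768854028089374
[ 0.41676978 -0.22313451  0.1419152 ]
```

View pics/s2.png

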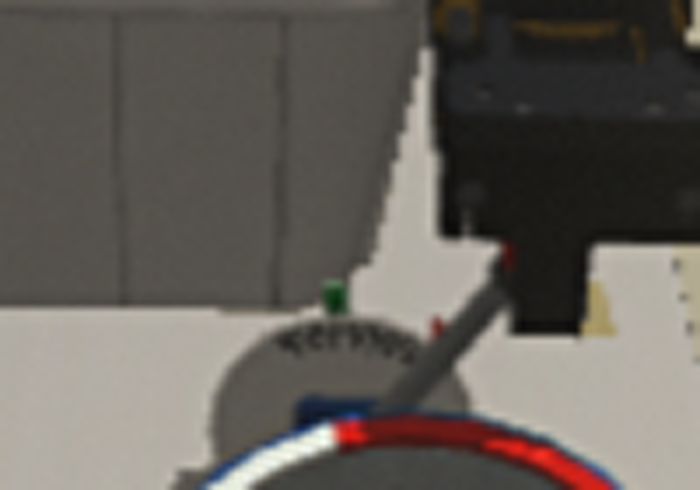

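Side view: lever on its stop, leaning towards the robot, with the red index at about (352,196). The green tab is now fully visible at (337.4,192.0). Now I release the knob and go to the lid.

step_arm(
  deltas=[
    [0, 0, 0, 0, 0],
    [0, 0, 0, 0, 0],
    [0, 0, 0, 0, 0],
    [0, -0.04, 0, 0, 0],
    [0, -0.08, 0, 0, 0],
    [-1, -0.12, 0, 0, 0],
    [-1, -0.12, 0, 0, 0],
  ],
)

```text
time_s: 7.8
tool_pos: [0.4142, -0.2232, 0.2614]
tool_rot: [-93.3, 89.7, -5.5]
force: [-0.7, 0.7, -1.2]
grip_width: 0.0307
```

```bash
python3 - <<'E'
from rel import *; from geo import *
o=monitor.get_obs();print(Rt()[0],Rt()[1].round(3),o['force'].round(1),o['grip_width'])
for n in('top','side'):
    p,d=read_camera(n);save(n+'3.png',p,(290,200,450,320) if n=='top' else (270,150,400,290),5 if n=='top' else 4);np.save(n+'3p.npy',p)
E
```

```text
[ 0.4142234  -0.22324873  0.26144442] [[ 0.005 -0.999  0.038]
 [-0.     0.038  0.999]
 [-1.    -0.005 -0.   ]] [-0.7  0.7 -1.2] 0.030650675703660875
```

View pics/top3.png

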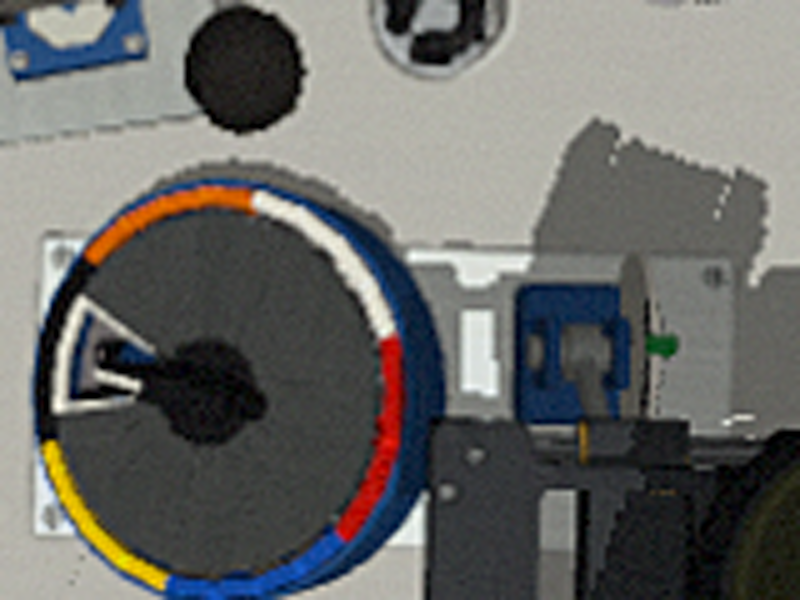

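Top view: green tab clear at (422.0,268.8), lid unchanged, lever leaning to the robot. I refit the pointer and plan the push path.

```bash
sed -i 's/^ks,kt.*/ks,kt=S([402,145]),T([703,309]);gs,gt=np.array([337.4,192.]),np.array([422.,268.8])/; s/\.047,pt/.046,pt/g' fit.py; python3 fit.py | tail -6
python3 - <<'E'
from rel import *; from geo import *
h=np.load('p.npy')[:3];p,M=Rt()
for a in [60,70,80,90,100,110,120,130,137]:
    r=np.radians(a);e=np.array([[-np.cos(r),-np.sin(r),0]])*.02-np.array([[np.sin(r),-np.cos(r),0]])*.006
    c=W(h,np.array([-.02,.15,.032])+(e+[0,0,.036])[0]@AX)
    q=c.copy();q[2]=.141
    q[:2]-=M[:2,2]*.015-M[:2,1]*.0095   # corner (+x,+z tool half sizes); tool y = -x
    print(a,c.round(4),q.round(4),rel(q))
E
```

```text
[-0.3, 0.1]
[-0.2, 0.3]
[0.1, 0.2]
[[0.5, -0.8], [0.7, 0.6], [-0.3, -0.5], [-0.9, 0.6]]
yaw -2.375211800965585 tray,dial [137.29986046  78.01181363] lev,pt [34.37281023 39.22355468]
grip [ 0.46099412 -0.05934252  0.12113727] knob [ 0.47302468 -0.22547641  0.15999401] shut [ 0.41681    -0.22314468  0.1419152 ] target [ 0.48147686 -0.22582699  0.15972843]
60 [ 0.4453 -0.0699  0.1305] [ 0.4353 -0.0846  0.141 ] [ 0.1174 -0.0176  0.1386]
70 [ 0.448  -0.0722  0.1316] [ 0.4379 -0.0868  0.141 ] [ 0.1174 -0.0203  0.1364]
80 [ 0.451  -0.074   0.1325] [ 0.4409 -0.0886  0.141 ] [ 0.1174 -0.0234  0.1347]
90 [ 0.4543 -0.0753  0.1332] [ 0.4443 -0.09    0.141 ] [ 0.1174 -0.0267  0.1335]
100 [ 0.4579 -0.0761  0.1335] [ 0.4478 -0.0908  0.141 ] [ 0.1174 -0.0303  0.1329]
110 [ 0.4615 -0.0764  0.1336] [ 0.4514 -0.091   0.141 ] [ 0.1174 -0.0339  0.1328]
120 [ 0.4651 -0.0761  0.1333] [ 0.455  -0.0907  0.141 ] [ 0.1174 -0.0375  0.1332]
130 [ 0.4686 -0.0752  0.1328] [ 0.4585 -0.0898  0.141 ] [ 0.1174 -0.041   0.1342]
137 [ 0.4709 -0.0743  0.1322] [ 0.4609 -0.0889  0.141 ] [ 0.1174 -0.0433  0.1352]
```

step_arm(
  deltas=[
    [-1, 0.01, -0.003, 0.045, 0],
    [-1, 0.01, -0.007, 0.09, 0],
    [-1, 0.01, -0.01, 0.137, 0],
    [-1, 0.06, -0.01, 0.137, 0],
    [-1, 0.09, -0.01, 0.137, 0],
    [-1, 0.117, -0.01, 0.137, 0],
    [-1, 0.117, -0.01, 0.137, 0],
  ],
)

```text
time_s: 8.78
tool_pos: [0.4251, -0.0861, 0.1389]
tool_rot: [95.8, 89.6, -176.4]
force: [1.1, 0.9, 0.2]
grip_width: 0.0005
```

```bash
python3 - <<'E'
from rel import *; from geo import *
o=monitor.get_obs();print(Rt()[0],o['force'].round(1),o['grip_width'])
p,d=read_camera('side');save('s4.png',p,(290,190,410,290),5)
for q in [(.4443,-.09,.141),(.4514,-.091,.141),(.458,-.09,.141)]:print(rel(q))
E
```

```text
[ 0.42510616 -0.0860639   0.13885684] [1.1 0.9 0.2] 0.0005039690620254488
[-0.0005 -0.0178 -0.0031]
[-0.0005 -0.0249 -0.0038]
[-0.0006 -0.0315 -0.0026]
```

View pics/s4.png

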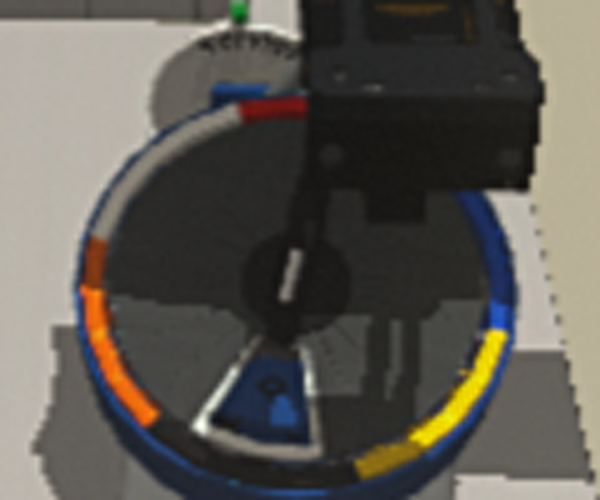

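The side view shows the closed fingers beside the bar on the robot side, clear of it by about 10 mm. I'll push now.

step_arm(
  deltas=[
    [-1, -0.002, -0.008, -0.003, 0],
    [-1, -0.002, -0.014, -0.0035, 0],
    [-1, -0.002, -0.018, -0.0035, 0],
    [-1, -0.002, -0.0215, -0.004, 0],
    [-1, -0.002, -0.025, -0.004, 0],
    [-1, -0.002, -0.0285, -0.0035, 0],
    [-1, -0.002, -0.031, -0.003, 0],
    [-1, -0.002, -0.031, -0.003, 0],
  ],
)

```text
time_s: 9.82
tool_pos: [0.4593, -0.0903, 0.1438]
tool_rot: [-106.7, 90.0, -18.8]
force: [-2.1, -0.7, 0.1]
grip_width: 0.0006
```

```bash
python3 - <<'E'
from rel import *; from geo import *
o=monitor.get_obs();print(Rt()[0],o['force'].round(1),o['grip_width'])
p,d=read_camera('side');save('s5.png',p,(290,190,410,290),6)
E
```

```text
[ 0.45926913 -0.09026388  0.14382207] [-2.1 -0.7  0.1] 0.0005820788177715937
```

View pics/s5.png

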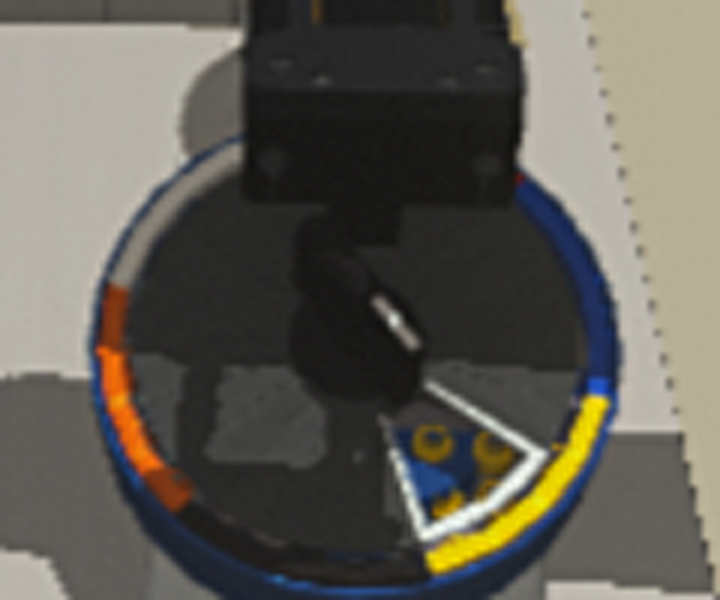

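Side view: the window's outer corners are at (360.4,279.6) and (380.4,265.4), almost at yellow. Now the dial angle from those.

```bash
cat > dial.py <<'E'
import sys
from geo import *
v=list(map(float,sys.argv[1:]));c=np.array(v).reshape(2,2)
P=np.load('p.npy');h=P[:3];rw,hw=P[7],P[13]
f=lambda x:(proj('side',lid(h,rw,x[0]+np.array([-hw,hw]),.004))-c).ravel()
s=least_squares(f,[P[3]-.1]) if 0 else min((least_squares(lambda x:(proj('side',lid(h,rw,x[0]+sg*np.array([-hw,hw]),.004))-c).ravel(),[P[3]-.1]) for sg in(1,-1)),key=lambda s:s.cost)
print('dial',np.degrees(s.x),'tray',np.degrees(P[3]),s.fun.round(1))
E
python3 dial.py 360.4 279.6 380.4 265.4
```

```text
dial [127.1689275] tray 137.29986046145586 [-0.2 -0.9 -0.4 -0.2]
```

step_arm(
  deltas=[
    [-1, 0, -0.002, 0.0005, 0],
    [-1, 0, -0.0035, 0.001, 0],
    [-1, 0, -0.0035, 0.001, 0],
    [-1, 0, -0.0035, 0.001, 0],
  ],
)

```text
time_s: 10.38
tool_pos: [0.4624, -0.0895, 0.1439]
tool_rot: [68.7, 90.0, 156.5]
force: [-3.2, -1.0, -0.8]
grip_width: 0.0007
```

```bash
python3 - <<'E'
from rel import *; from geo import *
o=monitor.get_obs();print(Rt()[0],o['force'].round(1),o['grip_width'])
p,d=read_camera('side');save('s6.png',p,(290,190,410,290),6)
E
```

```text
[ 0.46244963 -0.08947013  0.14389888] [-3.2 -1.  -0.8] 0.0007290282626388298
```

View pics/s6.png

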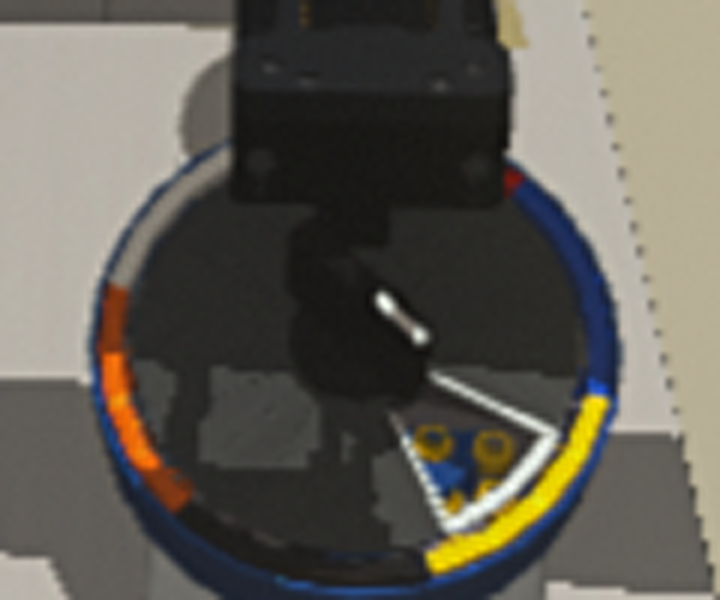

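Side view: window corners now near (364.1,277.9) and (382.1,261.8), well within the yellow arc.

```bash
python3 dial.py 364.1 277.9 382.1 261.8
```

```text
dial [133.47504512] tray 137.29986046145586 [-0.  -0.5 -0.1  0.1]
```

3.8° remain, so I push about 1.5 mm more, withdraw and rise.

step_arm(
  deltas=[
    [-1, 0, -0.0015, 0.0005, 0],
    [-1, 0, -0.0015, 0.0005, 0],
    [-1, 0, -0.0015, 0.0005, 0],
    [-1, 0, 0.01, -0.005, 0],
    [-1, 0, 0.02, -0.01, 0],
    [-1, -0.05, 0.02, -0.01, 0],
    [-1, -0.1, 0.02, -0.05, 0],
    [0, -0.1, 0.02, -0.1, 0],
    [0, -0.1, 0.02, -0.134, 0],
    [0, -0.1, 0.02, -0.134, 0],
  ],
)

```text
time_s: 11.68
tool_pos: [0.4365, -0.2259, 0.2447]
tool_rot: [-105.4, 89.9, -17.9]
force: [-0.2, -0.1, -0.1]
grip_width: 0.0229
```

```bash
python3 - <<'E'
from rel import *; from geo import *
o=monitor.get_obs();print(Rt()[0],Rt()[1].round(3),o['force'].round(1),o['grip_width'])
h=np.load('p.npy')[:3];print(rel(lev(h,.1,0)),lev(h,.1,0))
p,d=read_camera('side');save('s7.png',p,(290,160,410,290),6)
E
```

```text
[ 0.43652685 -0.22587666  0.24468008] [[ 0.002 -0.999  0.044]
 [-0.001  0.044  0.999]
 [-1.    -0.002 -0.001]] [-0.2 -0.1 -0.1] 0.022902591745862642
[0.1027 0.02   0.0019] [ 0.41681    -0.22314468  0.1419152 ]
```

View pics/s7.png

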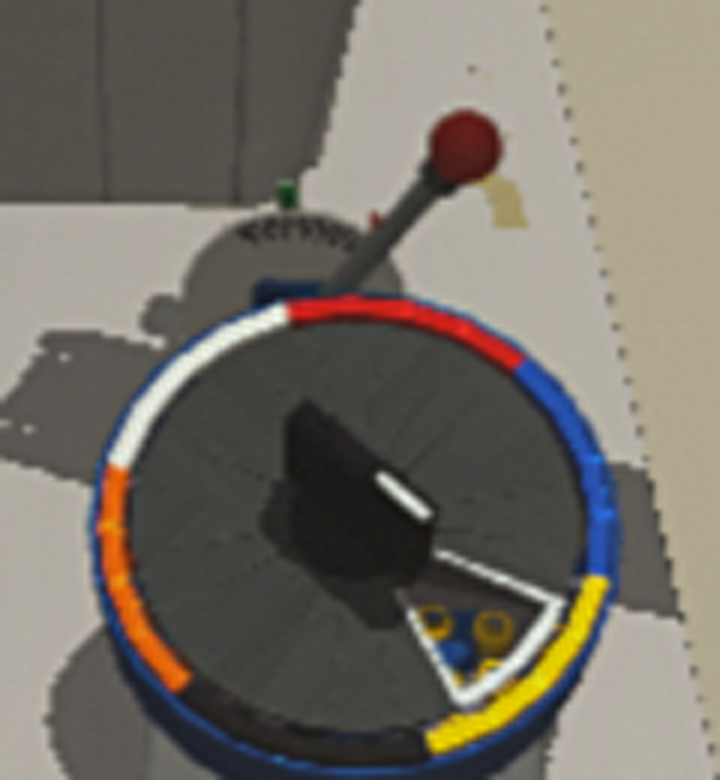

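Side view: window corners near (366.3,276.8) and (383.3,259.6), knob at (367.1,184.0), lever still shut, pointer unmoved.

```bash
python3 dial.py 366.3 276.8 383.3 259.6; python3 - <<'E'
from rel import *; from geo import *
P=np.load('p.npy');h=P[:3]
for n in('side','top'):print(n,proj(n,lev(h,.1,0)))
s=least_squares(lambda x:proj('side',lev(h,.1,x[0]))-[367.1,184.0],[0.1]);print(np.degrees(s.x),s.fun)
for a in [0,10,20,30,39.2]: print(a,rel(lev(h,.1,np.radians(a)))-rel(lev(h,.1,0)))
E
```

```text
dial [137.4378345] tray 137.29986046145586 [ 0.1 -0.4 -0.3  0.2]
side [366.9684196  183.70565386]
top [413.53980291 301.33264149]
[-0.34428286] [ 0.0958177  -0.14379105]
0 [0. 0. 0.]
10 [-0.0087 -0.0151  0.    ]
20 [-0.0146 -0.0314  0.    ]
30 [-0.0176 -0.0486  0.    ]
39.2 [-0.0177 -0.0647  0.    ]
```

Dial 137.4° against tray 137.3°, and the lever is shut. Now I grip the knob again.

step_arm(
  deltas=[
    [0.3, 0, 0.02, 0.002, 0],
    [0.3, 0, 0.02, 0.002, 0],
    [0.3, 0.05, 0.02, 0.002, 0],
    [0.3, 0.1, 0.02, 0.002, 0],
    [0.3, 0.1025, 0.02, 0.002, 0],
    [-0.8, 0.1025, 0.02, 0.002, 0],
    [-0.8, 0.1025, 0.02, 0.002, 0],
    [-0.8, 0.1025, 0.02, 0.002, 0],
    [-0.8, 0.1025, 0.02, 0.002, 0],
    [-0.8, 0.1025, 0.02, 0.002, 0],
  ],
  newtons=10,
)

```text
time_s: 12.98
tool_pos: [0.4184, -0.2231, 0.1428]
tool_rot: [-141.6, 89.7, -53.9]
force: [0.0, -6.3, -0.6]
grip_width: 0.0249
```

```bash
python3 - <<'E'
from rel import *; from geo import *
o=monitor.get_obs();print(Rt()[0],o['force'].round(1),o['grip_width'])
P=np.load('p.npy');h=P[:3]
for a in [0,10,20,30,39.2]: print(a,rel(lev(h,.1,np.radians(a))))
E
```

```text
[ 0.41838483 -0.22307041  0.14281316] [ 0.  -6.3 -0.6] 0.02488319580511593
0 [ 0.0009  0.0016 -0.0001]
10 [-0.0078 -0.0136 -0.0002]
20 [-0.0137 -0.03   -0.0003]
30 [-0.0166 -0.0471 -0.0003]
39.2 [-0.0167 -0.0632 -0.0003]
```

step_arm(
  deltas=[
    [-0.8, -0.0048, -0.0075, 0, 0],
    [-0.8, -0.0087, -0.015, 0, 0],
    [-0.8, -0.012, -0.023, 0, 0],
    [-0.8, -0.0146, -0.0314, 0, 0],
    [-0.8, -0.0165, -0.04, 0, 0],
    [-0.8, -0.0176, -0.0486, 0, 0],
    [-0.8, -0.018, -0.057, 0, 0],
    [-0.8, -0.0175, -0.064, 0, 0],
    [-0.8, -0.0175, -0.064, 0, 0],
    [-0.8, -0.0175, -0.064, 0, 0],
  ],
)

```text
time_s: 14.22
tool_pos: [0.4823, -0.2258, 0.1605]
tool_rot: [-145.3, 89.7, -57.6]
force: [0.9, -6.9, 1.7]
grip_width: 0.0249
```

step_arm(
  deltas=[
    [0, 0, 0, 0, 0],
    [0, 0, 0, 0, 0],
    [0.1, 0, 0, 0, 0],
    [0.1, -0.05, 0, 0, 0],
    [0.1, -0.1, 0, 0, 0],
    [0.1, -0.1, 0.03, 0, 0],
    [0.1, -0.1, 0.05, 0, 0],
    [0.1, -0.1, 0.05, 0, 0],
  ],
)

```text
time_s: 15.22
tool_pos: [0.4308, -0.2202, 0.2592]
tool_rot: [-27.1, 89.9, 60.7]
force: [0.1, 0.2, 0.2]
grip_width: 0.0478
```

```bash
python3 - <<'E'
from rel import *; from geo import *
p,d=read_camera('side');save('s8.png',p,(300,160,370,212),10)
p,d=read_camera('top');save('t8.png',p,(360,230,460,305),7)
P=np.load('p.npy');h=P[:3];print(Rt()[0],monitor.get_obs()['force'].round(1))
for a in(36,39.2,42):
  for n in('side','top'):print(a,n,'knob',proj(n,lev(h,.1,np.radians(a))).round(1))
for n in('side','top'):print('tab 39.2',n,proj(n,lev(h,.046,P[9],P[10])).round(1))
E
```

```text
[ 0.43213562 -0.21997566  0.25911439] [-0.3  0.1  0. ]
36 side knob [338.6 175.4]
36 top knob [416.2 269.1]
39.2 side knob [335.9 175.5]
39.2 top knob [416.2 266. ]
42 side knob [333.5 175.6]
42 top knob [416.2 263.3]
tab 39.2 side [337.2 192.3]
tab 39.2 top [422.1 269. ]
```

View pics/s8.png

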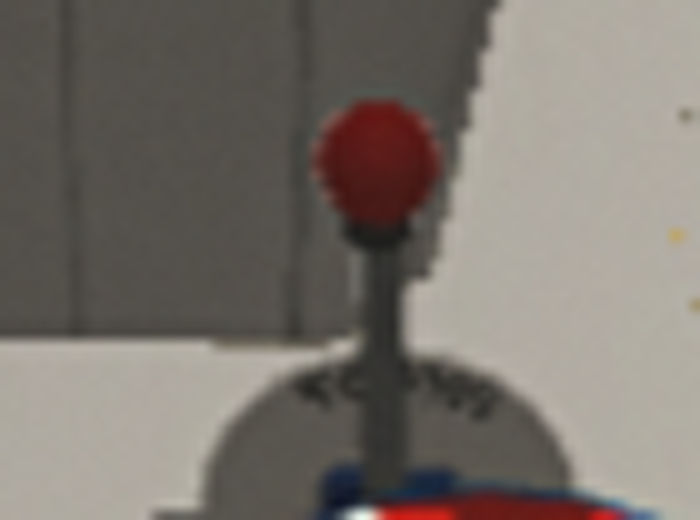

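View pics/t8.png

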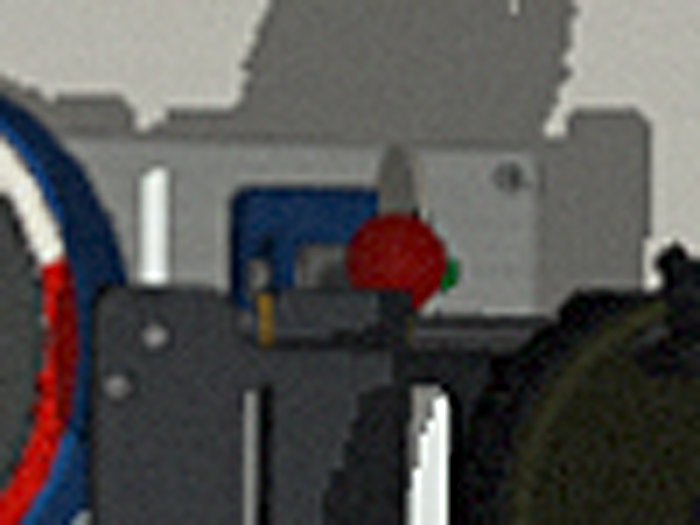

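Knob at (337.4,175.8) in the side view and about (416.1,267.3) in the top view. That puts the lever at about 37.6° against 39.2°. This is within tolerance, but I'll nudge it about 1.5° further.

step_arm(
  deltas=[
    [0.1, 0, -0.03, 0, 0],
    [0.1, 0, -0.05, 0, 0],
    [0.1, 0, -0.05, 0, 0],
    [0.1, 0.05, -0.05, 0, 0],
    [0.1, 0.1, -0.05, 0, 0],
    [0.1, 0.1, -0.05, 0, 0],
    [-0.8, 0.1, -0.05, 0, 0],
    [-0.8, 0.1, -0.05, 0, 0],
    [-0.8, 0.1, -0.05, 0, 0],
    [-0.8, 0.1, -0.05, 0, 0],
  ],
)

```text
time_s: 16.58
tool_pos: [0.4827, -0.2259, 0.1612]
tool_rot: [-134.7, 89.6, -47.0]
force: [0.9, -5.4, 1.5]
grip_width: 0.0251
```

step_arm(
  deltas=[
    [-0.8, 0, -0.002, 0, 0],
    [-0.8, 0, -0.0035, 0, 0],
    [-0.8, 0, -0.0035, 0, 0],
    [-0.8, 0, -0.0035, 0, 0],
    [0, 0, -0.0035, 0, 0],
    [0, 0, -0.0035, 0, 0],
    [0, 0, -0.0035, 0, 0],
    [0, -0.05, -0.0035, 0, 0],
    [0, -0.1, -0.0035, 0, 0],
    [0, -0.1, 0.03, 0, 0],
    [0, -0.12, 0.05, 0, 0],
    [0, -0.12, 0.05, 0, 0],
  ],
)

```text
time_s: 18.08
tool_pos: [0.4317, -0.2206, 0.2804]
tool_rot: [-68.6, 89.8, 19.2]
force: [0.2, -0.5, 0.6]
grip_width: 0.0434
```

```bash
python3 - <<'E'
from rel import *; from geo import *
P=np.load('p.npy');h=P[:3];print(Rt()[0],monitor.get_obs()['force'].round(1))
def knob(n,box):
    p,d=read_camera(n);q=p[box[1]:box[3],box[0]:box[2]].astype(int)
    m=((q[...,0]>60)&(q[...,0]>2*q[...,1])&(q[...,0]>2*q[...,2])).astype(np.uint8)
    c,_=cv2.findContours(m,cv2.RETR_EXTERNAL,cv2.CHAIN_APPROX_NONE)
    (x,y),r=cv2.minEnclosingCircle(max(c,key=cv2.contourArea));return p,np.array([x+box[0],y+box[1]]),r
for n,b in(('side',(320,160,360,188)),('top',(400,250,432,290))):
    p,c,r=knob(n,b);s=least_squares(lambda x:proj(n,lev(h,.1,x[0]))-c,[.6]);print(n,c,r,np.degrees(s.x),s.fun)
    if n=='side':save('s9.png',p,(290,160,410,290),6)
E
```

```text
[ 0.43166558 -0.22060225  0.28039144] [ 0.2 -0.5  0.6]
side [336.19230843 175.65384579] 5.778298377990723 [38.87402067] [-0.00703884 -0.17906832]
top [416.13716888 265.64159298] 6.996078968048096 [39.54053966] [5.83838596e-02 1.74708803e-05]
```

View pics/s9.png

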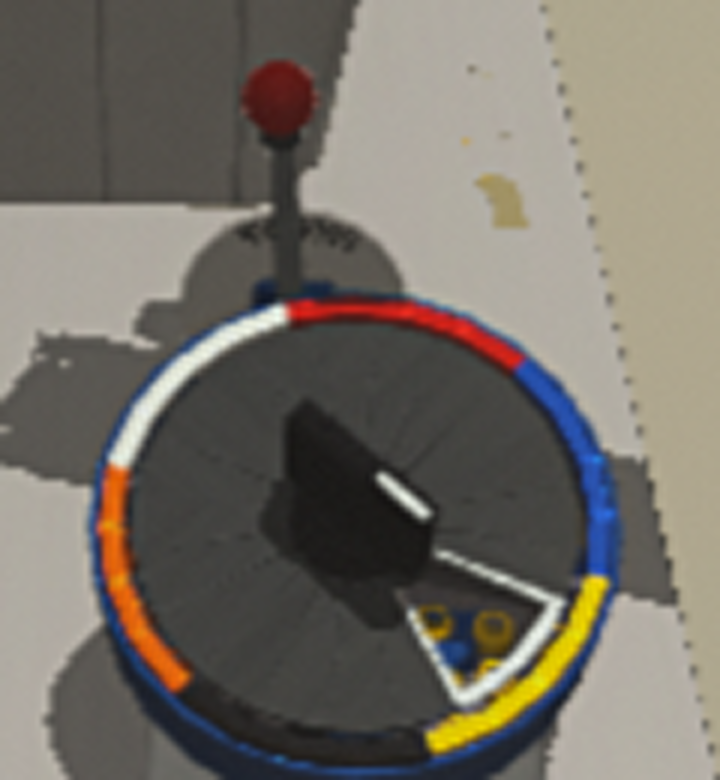

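Side view: lid unchanged, centred on yellow, and the lever now covers the green tab. The two views put it at 38.9° and 39.5°, against 39.2°. I'm handing in.

```bash
python3 -c "
from h import *
print(env.sign_off())"
```

```text
the job is handed in; nothing more can be done
None
```

The dispenser is changed over to the yellow plugs and the job is handed in. It reported no verdict. The clock read about 18 s of the 70 s allowed.

- **Lever shut:** I gripped the knob and swung the lever onto its stop. The camera fit read −0.3°, where 0° is shut.
- **Lid turned:** I pushed the bar grip round with closed fingers, because the tool could not tilt to hold it squarely. The lid reads 137.4° against 137.3° for the middle of the yellow compartment (8° allowed), and it looked unchanged in the last picture.
- **Lever opened:** The first opening stopped at about 37.6°, so I nudged it once more. It now reads 38.9° from the side camera and 39.5° from the top, against 39.2° for the green pointer (3.4° allowed). My pointer reading is itself only good to about 1°.

The gripper was open and clear of everything at hand-in, with no contact force. The pointer's tab was still in place when last visible, before the lever was opened; the lever now covers it from the side. The tray tabs were unchanged in the last side view. I did not measure the nest, pen or cup again, but the arm did not work near them.

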